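# Queue the candlesticks for boring

## Task

Four turned candlesticks are to be bored at the pillar drill, tallest first. Stand the tallest one upright in the vise, its foot down on the steel strips and midway along the jaws, and slide the jaw shut so that the foot is held squarely against the fixed jaw. Stand the other three upright in the middle of the cork pads as the waiting queue, one to a pad, in order of height: the tallest of these three on the pad at the vise's end of the row, the shortest on the pad farthest from the vise; then let go of everything.

Things in the scene. Friction and masses are not known exactly. Their poses are not given: they have to be found in the camera images.
- stick_short: Turned candlestick of light wood, shortest of four, without beads on the stem, 65 mm tall. Square foot 44 x 44 mm, 20 mm high; slim stem 18 mm thick; the top 28 mm are a plain round head 30 mm across, the place to grip. Upright, about 0.1 kg. Origin: centre of the foot's underside; z up, x and y square to the foot's sides.
- stick_low: Turned candlestick of light wood, second shortest of four, with one bead, 85 mm tall. Square foot 44 x 44 mm, 20 mm high; slim stem 18 mm thick; the top 28 mm are a plain round head 30 mm across, the place to grip. Upright, about 0.1 kg. Origin: centre of the foot's underside; z up, x and y square to the foot's sides.
- stick_high: Turned candlestick of light wood, second tallest of four, with two beads close together, 107 mm tall. Square foot 44 x 44 mm, 20 mm high; slim stem 18 mm thick; the top 28 mm are a plain round head 30 mm across, the place to grip. Upright, about 0.1 kg. Origin: centre of the foot's underside; z up, x and y square to the foot's sides.
- stick_tall: Turned candlestick of light wood, tallest of four, with two beads far apart, 132 mm tall. Square foot 44 x 44 mm, 20 mm high; slim stem 18 mm thick; the top 28 mm are a plain round head 30 mm across, the place to grip. Upright, about 0.1 kg. Origin: centre of the foot's underside; z up, x and y square to the foot's sides.
- vise: Grey machine vise with dark jaws, bolted down left or right of the queue board, 206 mm long (x), 90 wide. Origin: on the bench under it; x along the slide to the fixed jaw (away from the robot), z up. The fixed jaw's face is the plane x = +60 mm, 84 mm wide, centred on y = 0, top at z = 60 mm. Two steel strips (parallels) along x at y = +-14 mm, tops at z = 34 mm, carry the workpiece.
- jaw (a joint): Travel of the vise's sliding jaw, m: 0 is fully open (78 mm between the jaw faces), growing as it closes along the vise's +x, at most 0.050; starts at 0 to 0.012. Its face is at x = -18 mm + travel in the vise's frame, 84 mm wide, top at z = 60 mm, the jaw 24 mm thick. It slides stiffly (about 4 N) and stays where it is left.
- jaw_handle (a point): Centre of the top of the upright round steel post, 18 mm in diameter, by which the sliding jaw is moved; top 92 mm above the bench, the upper 45 mm free above the flat arm joining it to the jaw. It stands 85 mm behind the sliding jaw's face, on the robot's side. Axes as the vise's. Pinch it from above and draw it along the vise's +x to close.
- pad_left: Left (+y) end of the row: square cork pad 56 x 56 mm, 5 mm thick, fixed on the dark queue board (70 x 250 mm, 12 mm thick); pads are 85 mm apart, centre to centre. Origin: centre of the pad's underside, 12 mm above the bench; its top is 5 mm higher. y runs along the row towards pad_left, x across it away from the robot, z up.
- pad_mid: Middle of the row: square cork pad 56 x 56 mm, 5 mm thick, fixed on the dark queue board (70 x 250 mm, 12 mm thick); pads are 85 mm apart, centre to centre. Origin: centre of the pad's underside, 12 mm above the bench; its top is 5 mm higher. y runs along the row towards pad_left, x across it away from the robot, z up.
- pad_right: Right (-y) end of the row: square cork pad 56 x 56 mm, 5 mm thick, fixed on the dark queue board (70 x 250 mm, 12 mm thick); pads are 85 mm apart, centre to centre. Origin: centre of the pad's underside, 12 mm above the bench; its top is 5 mm higher. y runs along the row towards pad_left, x across it away from the robot, z up.

How it is judged:
By the outcome, as a careful person would: the job done as asked, in the order asked, and still so for the second after the job is handed in, with the robot touching nothing.
It also fails if it takes over 99 s, if anything falls off the work surface, if the arm or the gripper's body presses on something with over 40 N, if the wrist force passes 120 N, or if a joint passes its speed limit or range.

## Robot

A 6-joint arm with a two-finger parallel gripper is mounted at the origin on the work surface. World frame = base frame: x ahead of the robot, y to its left, z up, the work surface at z = 0. Lengths are in mm, angles in degrees, forces in N, time in s.
With the tool pointing down it reaches from about 375 to 975 mm from the base axis. Payload 3.8 kg.
Tool frame: the origin (TCP) lies at the very end of the fingers, on their centre line; the grasp point (between the pads) lies 19 mm behind it; z points along the fingers, y is the line along which they close (so a half turn about z gives the same grasp; the last joint's range is limited). The gripper opens to 88 mm and grips with 3 to 60 N. Pads are 18 mm wide; open, the fingers measure 123 mm over their backs; the gripper's body (75 mm by 187 mm) begins 45 mm behind the grasp point.
Start: joints at [-78.719, 15.12, 91.902, -0, 72.978, -2.114], TCP at [156.376, -656.631, 238.706] pointing down, gripper open.
Joint ranges: [-150.88, 150.88], [-54.13, 125.18], [17.81, 147.31], [-75.09, 255.09], [0, 152.58], [-146.25, 146.25]. Speed limits (degrees/s): [147.25, 147.25, 180, 180, 180, 180].

## Interface

Orientations are given as [roll, pitch, yaw] about the fixed x, y, z axes, in that order (R = Rz(yaw) Ry(pitch) Rx(roll)).
In Python, from bench import telemetry, camera, env gives the robot as it stands.
- The arm moves only by the tool jog_arm, never from a script. Its argument "deltas" is a list of rows, each a list of 5 numbers: the closure, from -1 (fully open) to 1 (shut), then the shift along the tool's x, y, z normalised to -1 to 1, where 1 is 200 mm, then the turn about the tool's z normalised to -1 to 1, where 1 is 360 degrees. In form: [[hand, x, y, z, roll], ...]. A call has 1 to 8 rows; each row is the pose to reach, as a shift and turn from the pose commanded when the call began, along the tool's axes at that moment, turning the shorter way round; what a row does not reach only later rows make up. A row lasts 1/10 s, in which the tool goes at most 50 mm and 8.59 degrees, less where a joint would pass 70% of its speed; a pose out of reach is approached as far as the arm can. A call with a number of a shift or a turn outside -1 to 1 is refused whole. A call with a gripper value outside its range is refused whole. The fingers move at their own pace and stop on an object; "squeeze" is the grip in N (left out, the last holds). Time passes only in rows, so rows that repeat a pose let the fingers close. It gives the time, the measured TCP pose, the force, the opening and the grip force at its end, in the units of the state.
- telemetry.get_obs(): the state, without advancing time (a new reading comes with each control period).
- camera(name): name is "scene" or "side" or "wrist"; returns a dict with "image" (384x512x3 uint8, red, green, blue), "camera_matrix" (3x3 intrinsics, pixels), "k1" (the pictures are not rectified: a ray, as slopes to the right and down, at radius r is drawn at 1 + k1 r^2 times it, then the intrinsics apply), "position" and "rotation" of the camera in the world. Camera axes: x right, y down, z forward; pixel columns grow to the right and rows downward; lengths in mm; the calibration is good to about 2 mm. A picture is of the moment at which its call begins. There is no depth.
- env.finish_job(): hands the job in; it is judged then, once.
The state is a dict: "time_s": time; "joint_pos": joint angles; "qd": joint speeds; "joint_torque": joint torques, N m; "tool_pos": TCP position; "ee_rot": TCP orientation; "contact_force": force on the tool from outside, world axes, zero at the start; "wrist_torque": the same for the moment, N m; "grip_width": finger opening in mm; "finger_force": force on a finger pad.
Only numpy, scipy, OpenCV 4.12 (cv2) and the standard library are available. Lean on these libraries where they do the work, as an engineer would, in place of code of your own. Each camera call takes 0.05 s, during which the arm holds its last target. There are 200 camera calls.

## Working session

There is one attempt and no reset: what is moved stays moved. The work goes in short steps, Python scripts to look and compute and a tool call to move; the robot and the scene stay as the last step left them, time stands still between calls to the robot, and variables do not carry over. Pictures are saved under pics/ and viewed, at most 15 in all, crops included, and the job is handed in when it is done.

Besides the shell and the picture viewer there is one more tool, called after "Call:" as a command line: name --pt "numbers of a row" for each row, then --argument value for the rest. jog_arm: Moves the arm, as the interface text tells. Its arguments: {"type":"object","properties":{"deltas":{"type":"array"},"squeeze":{"type":"number"}},"required":["deltas"]}

```bash
mkdir -p pics; ls
python3 - <<'E'
from bench import telemetry,camera
import cv2,numpy as np
print(telemetry.get_obs())
for n in("scene","side"):
    c=camera(n); cv2.imwrite(f"pics/{n}0.png",c["image"][...,::-1]); print(n,c["camera_matrix"],c["k1"],c["position"],c["rotation"])
    np.save(f"{n}0.npy",c,allow_pickle=True)
E
```

```text
pics
{'time_s': 0.0, 'joint_pos': array([-7.87180158e+01,  1.51687295e+01,  9.19796931e+01,  2.14567756e-03,
        7.29779569e+01, -2.11530791e+00]), 'qd': array([-0.06519558,  0.00556614, -0.05063668,  0.02088629,  0.02709029,
        0.06946949]), 'joint_torque': array([-4.03219010e-04, -5.02108026e+01, -3.56878889e+01,  7.27625471e-02,
        2.91435281e-02, -2.09655859e-04]), 'tool_pos': array([ 156.25876206, -655.94210593,  237.40776948]), 'ee_rot': array([-1.79873782e+02, -6.71364448e-03,  1.33966544e+01]), 'contact_force': array([-0.802886  , -0.28864237, -0.57289272]), 'wrist_torque': array([-0.03820866, -0.01847094,  0.04859178]), 'finger_force': 0.0, 'grip_width': 88.22720804941059}
scene [[477.65358505   0.         256.03670899]
 [  0.         477.65358505 197.03471267]
 [  0.           0.           1.        ]] -0.013993858142244315 [1278.00764016  350.94934818  743.48922319] [-127.90887025   -0.33336785  115.13100366]
side [[392.42997953   0.         261.13451263]
 [  0.         392.42997953 196.12979872]
 [  0.           0.           1.        ]] -0.05917490491847435 [448.88185018 856.34461636 644.03371418] [-1.24222444e+02 -4.73382768e-02 -1.74481619e+02]
```

View pics/scene0.png

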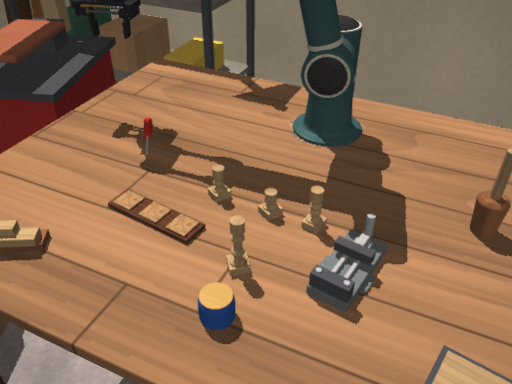

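View pics/side0.png

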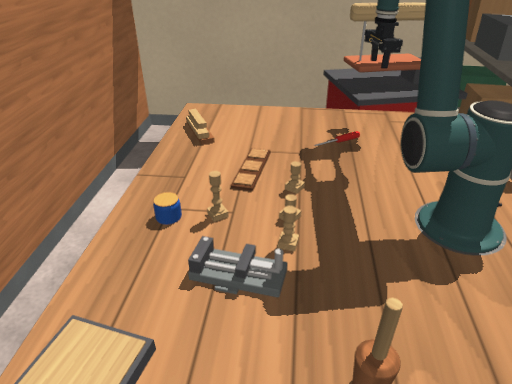

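The scene view shows the sticks by head top at about (219,168) low, (271,192) short, (317,190) high and (237,221) tall. Pads are at (131,200), (155,212) and (181,224), and the vise is near (348,268) with its post top at (371,217). The vise is on the +y side.

```bash
cat > h.py <<'E'
import numpy as np,cv2
from scipy.spatial.transform import Rotation as R
def rot(c):
    r=np.array(c["rotation"]); return R.from_euler("xyz",r,degrees=True).as_matrix() if r.ndim==1 else r
def cast(c,uv,z):
    uv=np.array(uv,float).reshape(-1,1,2)
    n=cv2.undistortPoints(uv,c["camera_matrix"],np.array([c["k1"],0,0,0.]))[:,0]
    d=np.c_[n,np.ones(len(n))]@rot(c).T; p=np.array(c["position"])
    return p+d*((z-p[2])/d[:,2])[:,None]
def proj(c,P):
    M=rot(c); P=np.array(P,float).reshape(-1,3)
    return cv2.projectPoints(P,cv2.Rodrigues(M.T)[0],-M.T@np.array(c["position"]),c["camera_matrix"],np.array([c["k1"],0,0,0.]))[0][:,0]
E
python3 - <<'E'
from h import *
from bench import camera
s=np.load("scene0.npy",allow_pickle=True).item();d=np.load("side0.npy",allow_pickle=True).item()
for n,z,a,b in [("low",85,(219,168),(295.5,164)),("short",65,(271,192),(291,199)),("high",107,(317,190),(289,210)),("tall",132,(237,221),(215,176)),("post",92,(371,218),(279,254)),("p1",17,(131,200),None),("p2",17,(155,212),None),("p3",17,(181,224),None)]:
    print(n,cast(s,a,z)[0].round(),cast(d,b,z)[0].round() if b else "")
for n,c in(("s",s),("d",d)):
    im=c["image"][...,::-1]; cr=im[130:330,100:400] if n=="s" else im[130:310,140:340]
    cv2.imwrite(f"pics/crop_{n}.png",cv2.resize(cr,None,fx=2.6 if n=='s' else 3,fy=2.6 if n=='s' else 3,interpolation=cv2.INTER_CUBIC))
c=camera("wrist");print(c["position"],c["rotation"],c["camera_matrix"],c["k1"])
E
```

```text
low [ 446. -135.   85.] [ 445. -135.   85.]
short [455.   8.  65.] [452.  15.  65.]
high [455. 118. 107.] [455. 121. 107.]
tall [651.  19. 132.] [645.  29. 132.]
post [480. 248.  92.] [470. 256.  92.]
p1 [ 575. -313.   17.] 
p2 [ 588. -233.   17.] 
p3 [ 598. -155.   17.] 
[ 228.55159335 -639.44400713  383.522072  ] [ 1.63278056e+02  1.51185363e-01 -7.65689609e+01] [[307.18110715   0.         255.16795529]
 [  0.         307.18110715 189.20635616]
 [  0.           0.           1.        ]] -0.004010226491123827
```

View pics/crop_s.png

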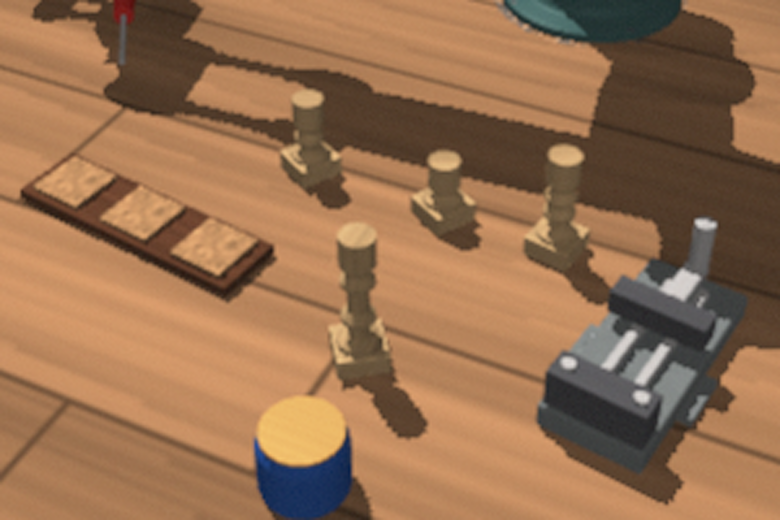

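View pics/crop_d.png

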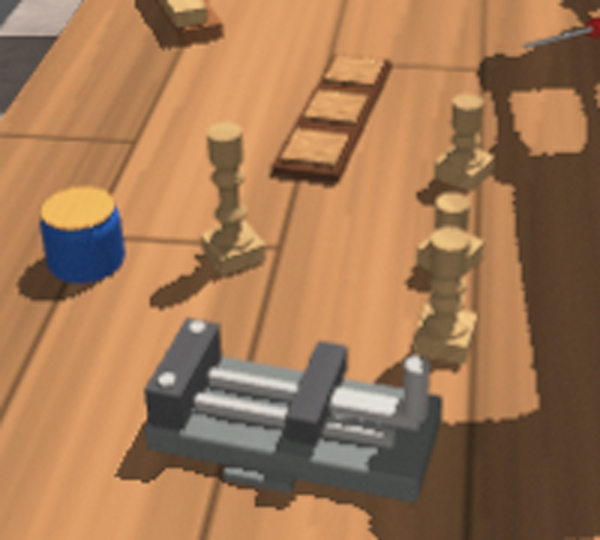

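The crops confirm the identities: low has one bead, short none, high two close together, tall two far apart. The vise's fixed jaw is on the far side. Next I'll look from above with the wrist camera.

Call:
jog_arm --pt "-1 0.82 -0.93 -0.24 0.037" --pt "-1 0.82 -0.93 -0.24 0.037" --pt "-1 0.82 -0.93 -0.24 0.037" --pt "-1 0.82 -0.93 -0.24 0.037" --pt "-1 0.82 -0.93 -0.24 0.037" --pt "-1 0.82 -0.93 -0.24 0.037"

```text
time_s: 0.75
tool_pos: [275.1, -434.0, 288.2]
ee_rot: [180.0, -0.1, 0.3]
contact_force: [-1.0, -0.5, -0.5]
grip_width: 88.0
finger_force: 0.0
```

Call:
jog_arm --pt "-1 0.6 -1 -0.24 0" --pt "-1 0.6 -1 -0.24 0" --pt "-1 0.6 -1 -0.24 0" --pt "-1 0.6 -1 -0.24 0" --pt "-1 0.6 -1 -0.24 0"

```text
time_s: 1.25
tool_pos: [393.4, -236.1, 335.2]
ee_rot: [180.0, -0.0, 0.1]
contact_force: [-0.8, -0.3, 0.1]
grip_width: 88.0
finger_force: 0.0
```

Call:
jog_arm --pt "-1 0.6 -1 -0.24 0" --pt "-1 0.6 -1 -0.24 0" --pt "-1 0.6 -1 -0.24 0" --pt "-1 0.6 -1 -0.24 0" --pt "-1 0.6 -1 -0.24 0" --pt "-1 0.6 -1 -0.24 0"

```text
time_s: 1.85
tool_pos: [514.6, -34.5, 383.2]
ee_rot: [-179.9, -0.1, 0.4]
contact_force: [0.4, -0.1, -0.3]
grip_width: 88.3
finger_force: 0.0
```

Run:
```python
from h import *
from bench import telemetry,camera
c=camera("wrist");np.save("w1.npy",c,allow_pickle=True)
o=telemetry.get_obs();print(o["time_s"],o["tool_pos"],o["ee_rot"],c["position"],c["rotation"])
cv2.imwrite("pics/w1.png",cv2.resize(c["image"][...,::-1],(800,600),interpolation=cv2.INTER_CUBIC))
```

```text
1.9 [513.3788784  -36.34964574 382.47041167] [1.79974638e+02 1.77426319e-02 2.78869091e-01] [588.66455258 -34.51569272 529.27950469] [ 1.63359767e+02  8.75229907e-02 -8.96130697e+01]
```

View pics/w1.png

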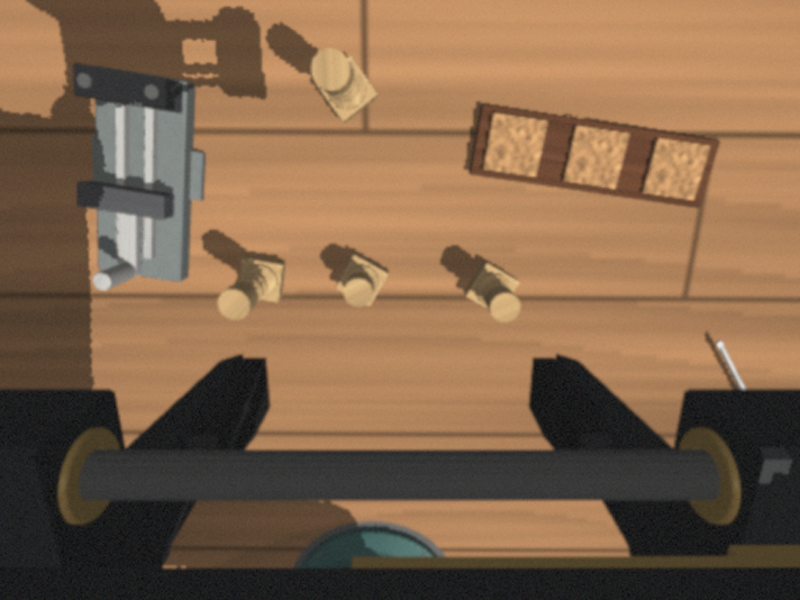

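The wrist view (800x600) shows pads at about (515,145), (597,157) and (678,168). Head tops are tall (332,70), high (235,303), short (358,289) and low (505,305). The vise post top is at (103,282). I'll enlarge the feet and the vise.

Run:
```python
from h import *
c=np.load("w1.npy",allow_pickle=True).item();im=c["image"][...,::-1]
def t(x,y,w,h,k): return cv2.resize(im[y:y+h,x:x+w],None,fx=k,fy=k,interpolation=cv2.INTER_CUBIC)
# tiles 50x50 at 5x=250
L=np.vstack([np.hstack([t(195,28,50,50,5),t(135,157,50,50,5)]),np.hstack([t(205,157,50,50,5),t(285,157,50,50,5)])])
Rr=np.zeros((500,300,3),np.uint8);v=t(44,35,90,150,3.33);Rr[:v.shape[0],:v.shape[1]]=v[:500,:300]
cv2.imwrite("pics/tiles.png",np.hstack([L,Rr]))
```

```text
(no output)
```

View pics/tiles.png

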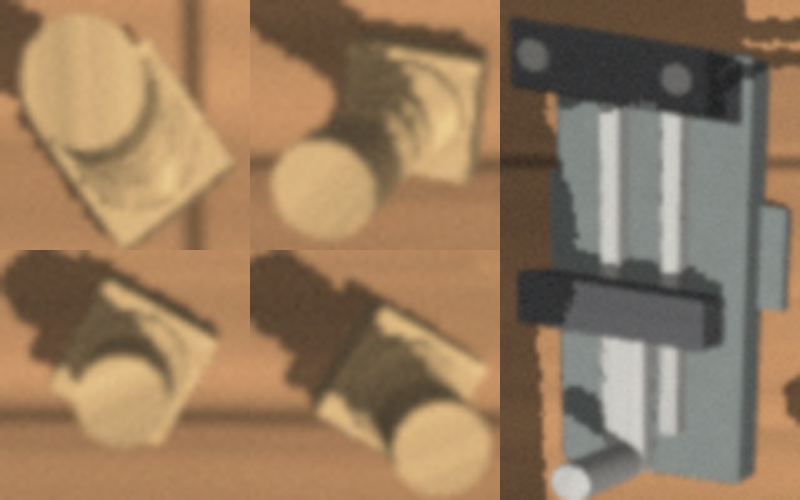

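Tiles: foot corners are clear for each stick. The steel strips sit at tile x of about 610 and 671, and the jaw edges are clear. I'll cast these.

Run:
```python
from h import *
c=np.load("w1.npy",allow_pickle=True).item()
T=dict(tall=((195,28),132,(82,82),[(145,40),(235,160),(125,245)]),high=((135,157),107,(75,188),[(105,38),(235,55),(218,185)]),
 short=((205,157),65,(122,148),[(105,30),(217,85),(160,195)]),low=((285,157),85,(190,197),[(68,158),(128,58),(237,120)]))
for n,(o,z,h,k) in T.items():
    H=cast(c,np.array(o)+np.array(h)/5-.4,z)[0];K=cast(c,np.array(o)+np.array(k)/5-.4,20)
    e=np.diff(K,axis=0)[:,:2]; print(n,"head",H[:2].round(1),"footctr",((K[0]+K[2])/2)[:2].round(1),"len",np.hypot(*e.T).round(1),"ang",(np.degrees(np.arctan2(e[:,1],e[:,0]))%90).round(1))
V=lambda p,z:cast(c,np.array((44,35))+np.array(p)/3.33-.35,z)[:,:2].round(1)
print("strips L,R far/near",V([(110,110),(110,262),(172,115),(170,272)],34).tolist())
print("bolts",V([(32,55),(177,80)],60).tolist(),"fixed near edge",V([(12,80),(205,117)],60).tolist())
print("slide far edge",V([(18,270),(222,290)],60).tolist(),"post",V([(71,482)],92).tolist())
im=c["image"];hsv=cv2.cvtColor(im,cv2.COLOR_RGB2HSV)
roi=np.zeros(im.shape[:2],np.uint8);roi[60:140,300:465]=1
print("board hsv",hsv[100,357],"pad",hsv[93,330],hsv[95,325])
m=((hsv[...,2]>150)&(roi>0)).astype(np.uint8)
m=cv2.morphologyEx(m,cv2.MORPH_OPEN,np.ones((3,3)))
for k in cv2.findContours(m,cv2.RETR_EXTERNAL,cv2.CHAIN_APPROX_NONE)[0]:
    r=cv2.minAreaRect(k)
    if 600<cv2.contourArea(k)<3000:
        b=cast(c,cv2.boxPoints(r),17)[:,:2];e=b[1]-b[0];print("pad",r,b.mean(0).round(1),np.hypot(*e).round(1),np.degrees(np.arctan2(e[1],e[0])).round(1)%90)
```

```text
tall head [649.   18.8] footctr [648.6  18.2] len [42.9 42.5] ang [38.9 35.8]
high head [453.8 117.6] footctr [453.4 116.5] len [44.  47.1] ang [82.7 79.3]
short head [454.5   6.5] footctr [453.8   6.5] len [42.2 44.2] ang [63.5 63.3]
low head [ 445.8 -137.3] footctr [ 445.8 -137.8] len [40.1 44.2] ang [62.2 60.9]
strips L,R far/near [[630.1, 235.8], [563.0, 246.4], [628.1, 208.0], [558.6, 218.7]]
bolts [[649.5, 251.3], [640.0, 191.1]] fixed near edge [[639.6, 261.7], [625.3, 181.1]]
slide far edge [[560.6, 273.6], [552.4, 183.1]] post [[471.1, 246.0]]
board hsv [ 11 135 119] pad [ 15 121 186] [ 15 123 212]
pad ((372.5, 125.5), (27.0, 145.0), 90.0) [ 545.7 -226.5] 235.0 0.4000000000000057
pad ((432.7647705078125, 107.9411849975586), (34.44005584716797, 38.80569839477539), 14.03624439239502) [ 574.  -320.6] 58.7 84.1
pad ((381.44598388671875, 100.3243179321289), (35.83898162841797, 36.660972595214844), 9.462322235107422) [ 585.2 -236.2] 55.6 86.2
pad ((329.7432861328125, 92.54054260253906), (35.18137741088867, 36.98976516723633), 9.462323188781738) [ 596.5 -152.4] 55.6 83.4
pad ((382.0, 72.0), (24.0, 164.0), 90.0) [ 628.1 -231.9] 254.0 0.5
```

Call:
jog_arm --pt "-1 0.68 -0.27 0.9 -0.103" --pt "-1 0.68 -0.27 0.9 -0.103" --pt "-1 0.68 -0.27 0.9 -0.103" --pt "-1 0.68 -0.27 0.9 -0.103" --pt "-1 0.68 -0.27 0.9 -0.103" --pt "-1 0.68 -0.27 0.9 -0.103"

```text
time_s: 2.5
tool_pos: [646.0, 15.4, 195.8]
ee_rot: [-179.7, 0.5, 37.1]
contact_force: [-1.1, 0.4, -0.9]
grip_width: 88.4
finger_force: 0.0
```

```bash
cat >> h.py <<'E'
def look(name,crop=None,k=1):
    from bench import camera
    c=camera("wrist");im=c["image"][...,::-1]
    if crop: x,y,w,h=crop;im=im[y:y+h,x:x+w]
    cv2.imwrite(f"pics/{name}.png",cv2.resize(im,None,fx=k,fy=k,interpolation=cv2.INTER_CUBIC));return c
def go(x,y,z,yaw):
    from bench import telemetry
    o=telemetry.get_obs();p=np.array(o["tool_pos"]);w=o["ee_rot"][2];a=np.radians(w);d=np.array([x,y,z])-p
    t=[d[0]*np.cos(a)+d[1]*np.sin(a),d[0]*np.sin(a)-d[1]*np.cos(a),-d[2]]
    print("t",round(o["time_s"],2),"pos",p.round(1),"yaw",round(w,2),"F",o["contact_force"].round(1),"units",(np.array(t)/200).round(3),"roll",round(((w-yaw+180)%360-180)/360,4))
E
python3 - <<'E'
from h import *
c=look("t1",None,1.5)
print(proj(c,[(649,18.5,132)])*1.5)
go(649,18.5,99,37.4)
E
```

```text
[[381.66357535 296.31634722]]
t 2.55 pos [646.4  15.1 198.9] yaw 37.05 F [ 0.5 -0.4  0.4] units [ 0.021 -0.006  0.5  ] roll -0.001
```

View pics/t1.png

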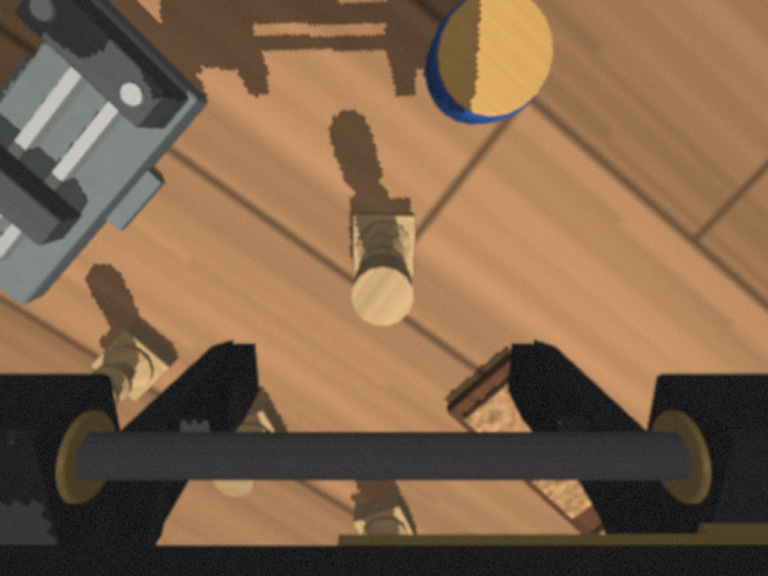

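The tall head is at (382,296), exactly where predicted, and the foot is square to the tool. Descending to grip.

Call:
jog_arm --pt "-1 0.02 -0.006 0.25 0" --pt "-1 0.02 -0.006 0.5 0" --pt "-1 0.02 -0.006 0.5 0" --pt "1 0.02 -0.006 0.5 0" --pt "1 0.02 -0.006 0.5 0" --pt "1 0.02 -0.006 0.5 0" --pt "1 0.02 -0.006 0.5 0" --pt "1 0.02 -0.006 0.5 0" --squeeze 25

```text
time_s: 3.35
tool_pos: [651.7, 20.2, 104.5]
ee_rot: [179.9, -0.1, 37.2]
contact_force: [-0.0, -0.3, -0.3]
grip_width: 50.3
finger_force: 0.0
```

Call:
jog_arm --pt "1 0 0 0 0" --pt "1 0 0 0 0" --pt "1 0 0 0 0"

```text
time_s: 3.65
tool_pos: [650.7, 20.2, 102.7]
ee_rot: [-180.0, 0.0, 37.2]
contact_force: [0.9, 0.3, -0.0]
grip_width: 29.5
finger_force: 25.0
```

Run:
```python
from h import *
go(614,232,240,-8.9)
# vise target
u=np.array([np.cos(np.radians(-8.9)),np.sin(np.radians(-8.9))]);v=np.array([-u[1],u[0]])
print("face u",np.array([632.5,221.4])@u,"v0",[np.array(p)@v for p in [(596.5,241.1),(593.4,213.4),(644.75,221.2),(471.1,246)]])
```

```text
t 3.65 pos [650.7  20.2 102.7] yaw 37.16 F [ 0.9  0.3 -0. ] units [ 0.494 -0.955 -0.687] roll 0.128
face u 590.6317355724364 v0 [np.float64(330.4818690646324), np.float64(302.63577858529203), np.float64(318.28624387477095), np.float64(315.92218996494915)]
```

Call:
jog_arm --pt "1 0 0 -0.25 0" --pt "1 0.1 -0.1 -0.5 0" --pt "1 0.454 -0.942 -0.687 0.128" --pt "1 0.454 -0.942 -0.687 0.128" --pt "1 0.454 -0.942 -0.687 0.128" --pt "1 0.454 -0.942 -0.687 0.128" --pt "1 0.454 -0.942 -0.687 0.128" --pt "1 0.454 -0.942 -0.687 0.128"

```text
time_s: 4.45
tool_pos: [608.6, 227.2, 240.3]
ee_rot: [-180.0, -0.0, -9.0]
contact_force: [0.2, -1.1, -2.0]
grip_width: 29.5
finger_force: 25.0
```

Call:
jog_arm --pt "1 0 0 0 0" --pt "1 0 0 0 0"

```text
time_s: 4.65
tool_pos: [609.0, 225.1, 239.6]
ee_rot: [180.0, 0.0, -8.8]
contact_force: [0.2, 0.5, 0.0]
grip_width: 28.8
finger_force: 25.0
```

Run:
```python
from h import *
c=look("v1",None,1.5)
go(609.2,225.3,138,-8.9)
u=np.array([.988,-.1547]);v=np.array([.1547,.988])
f=lambda a,b,z:np.r_[a*u+b*v,z]
print(proj(c,[f(590.6,316.8+42,60),f(590.6,316.8-42,60),f(513.5,316.8+42,60),f(513.5,316.8-42,60),f(580,330.8,34),f(580,302.8,34),f(428.5,316.8,92)]).round(1)*1.5)
```

```text
t 4.7 pos [609.2 224.9 239.7] yaw -8.86 F [ 0.1  0.2 -0.9] units [-0.    -0.002  0.508] roll 0.0001
[[322.8  219.45]
 [441.3  219.75]
 [326.4  321.15]
 [437.4  321.3 ]
 [363.9  228.  ]
 [400.35 228.15]
 [381.75 443.85]]
```

View pics/v1.png

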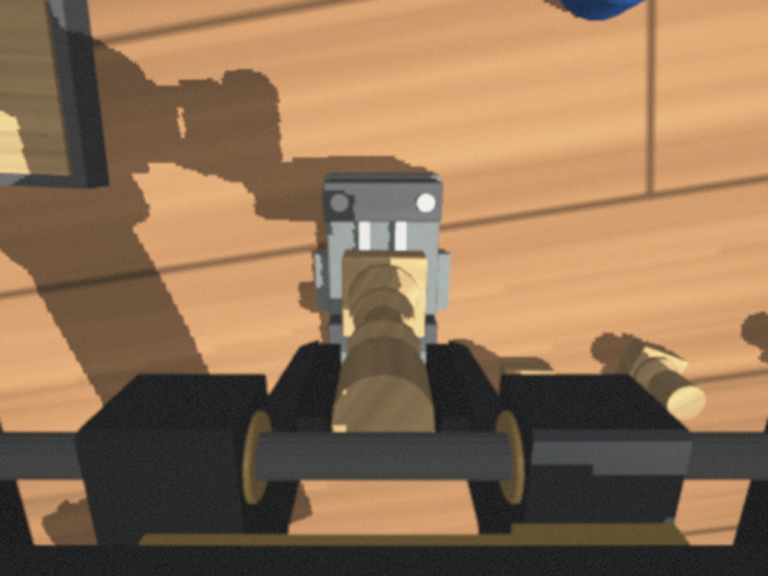

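The jaws appear as predicted (near edge at row 222, columns 323-441). The foot is square, with its edges at columns 342-427, about 1 mm to the right. Lowering.

Call:
jog_arm --pt "1 0 -0.004 0.2 0" --pt "1 0 -0.004 0.35 0" --pt "1 0 -0.004 0.45 0" --pt "1 0 -0.004 0.48 0" --pt "1 0 -0.004 0.5 0" --pt "1 0 -0.004 0.505 0" --pt "1 0 -0.004 0.51 0" --pt "1 0 -0.004 0.51 0"

```text
time_s: 5.5
tool_pos: [610.3, 226.2, 139.5]
ee_rot: [-179.9, -0.1, -8.9]
contact_force: [-0.1, -0.4, -0.8]
grip_width: 29.1
finger_force: 25.0
```

Call:
jog_arm --pt "1 0 0 0.004 0" --pt "1 0 0 0.008 0" --pt "1 0 0 0.008 0"

```text
time_s: 5.8
tool_pos: [609.4, 226.0, 136.7]
ee_rot: [-180.0, -0.0, -8.9]
contact_force: [0.1, 0.1, -0.5]
grip_width: 29.1
finger_force: 25.0
```

Call:
jog_arm --pt "1 0 0 0.004 0" --pt "1 0 0 0.008 0" --pt "1 0 0 0.008 0"

```text
time_s: 6.1
tool_pos: [610.2, 226.0, 136.7]
ee_rot: [-180.0, -0.1, -8.9]
contact_force: [-2.3, -1.7, 6.1]
grip_width: 29.2
finger_force: 25.0
```

Call:
jog_arm --pt "-0.3 0 0 -0.008 0" --pt "-0.3 0 0 -0.008 0" --pt "-0.3 0 0 -0.008 0" --pt "-1 0 0 -0.008 0" --pt "-1 0 0 -0.25 0" --pt "-1 0 0 -0.3 0" --pt "-1 -0.3 0 -0.3 0" --pt "-1 -0.6 0 -0.3 0"

```text
time_s: 6.9
tool_pos: [511.0, 241.7, 195.5]
ee_rot: [-179.9, -0.1, -9.0]
contact_force: [0.0, 0.2, 1.1]
grip_width: 88.0
finger_force: 0.0
```

Run:
```python
from h import *
c=look("v2",None,1.3)
go(472.4,246.7,58,-8.9)
print(proj(c,[(472.4,246.7,92)])*1.3)
```

```text
t 6.95 pos [500.6 241.4 192.4] yaw -8.91 F [-7.7 -1.3 -2.2] units [-0.144 -0.004  0.672] roll -0.0
[[333.12682576 300.03494871]]
```

View pics/v2.png

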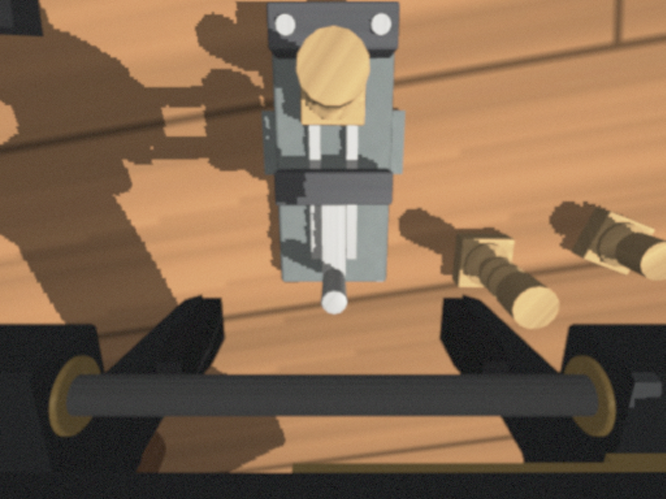

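The stick stands upright between the jaws and the post top is at (334,300), as predicted. Moving to the post, pinching it and closing.

Call:
jog_arm --pt "-1 -0.097 0 0.1 0" --pt "-1 -0.097 0 0.35 0" --pt "-1 -0.097 0 0.55 0" --pt "-1 -0.097 0 0.66 0" --pt "1 -0.097 0 0.675 0" --pt "1 -0.097 0 0.675 0" --pt "1 -0.097 0 0.675 0" --pt "1 -0.097 0 0.675 0" --squeeze 50

```text
time_s: 7.75
tool_pos: [493.2, 245.2, 62.0]
ee_rot: [-179.9, -0.2, -8.9]
contact_force: [0.9, 0.2, 0.3]
grip_width: 58.3
finger_force: 0.0
```

Call:
jog_arm --pt "1 0 0 0 0" --pt "1 0 0 0 0" --pt "1 0 0 0 0" --pt "1 0 0 0 0" --pt "1 0 0 0 0"

```text
time_s: 8.25
tool_pos: [491.4, 244.5, 60.0]
ee_rot: [-180.0, -0.0, -8.9]
contact_force: [-1.5, -0.1, 0.0]
grip_width: 17.9
finger_force: 0.0
```

Call:
jog_arm --pt "-1 0 0 0 0" --pt "-1 0 0 0 0" --pt "-1 0 0 0 0" --pt "-1 0 0 0 0" --pt "-1 -0.05 0 0 0" --pt "-1 -0.095 0 0 0" --pt "-1 -0.095 0 0 0"

```text
time_s: 8.95
tool_pos: [470.7, 247.3, 59.5]
ee_rot: [180.0, 0.1, -8.9]
contact_force: [0.3, -0.0, -0.3]
grip_width: 71.8
finger_force: 0.0
```

Call:
jog_arm --pt "1 0 0 0 0" --pt "1 0 0 0 0" --pt "1 0 0 0 0" --pt "1 0 0 0 0" --pt "1 0 0 0 0" --pt "1 0 0 0 0" --pt "1 0 0 0 0" --pt "1 0 0 0 0"

```text
time_s: 9.75
tool_pos: [472.6, 246.7, 59.8]
ee_rot: [179.9, 0.0, -8.9]
contact_force: [0.2, -2.8, 2.1]
grip_width: 16.9
finger_force: 50.0
```

Run:
```python
from h import *
from bench import telemetry
o=telemetry.get_obs();print(o["grip_width"],o["finger_force"]);go(472.4,246.7,58,-8.9)
```

```text
16.907979782694625 49.99896168708801
t 9.75 pos [472.6 246.7  59.8] yaw -8.9 F [ 0.2 -2.8  2.1] units [-0.001  0.     0.009] roll 0.0
```

Call:
jog_arm --pt "1 0.02 0 0 0" --pt "1 0.05 0 0 0" --pt "1 0.08 0 0 0" --pt "1 0.105 0 0 0" --pt "1 0.12 0 0 0" --pt "1 0.13 0 0 0" --pt "1 0.135 0 0 0" --pt "1 0.135 0 0 0"

```text
time_s: 10.55
tool_pos: [498.6, 242.8, 59.8]
ee_rot: [179.9, 0.1, -8.9]
contact_force: [-3.9, -3.2, 4.6]
grip_width: 16.7
finger_force: 50.0
```

Call:
jog_arm --pt "1 0.005 0 0 0" --pt "1 0.01 0 0 0" --pt "1 0.015 0 0 0" --pt "1 0.02 0 0 0" --pt "1 0.02 0 0 0"

```text
time_s: 11.05
tool_pos: [502.5, 242.1, 59.8]
ee_rot: [179.9, 0.1, -8.9]
contact_force: [-3.0, -2.1, 3.7]
grip_width: 16.6
finger_force: 50.0
```

Call:
jog_arm --pt "1 0.005 0 0 0" --pt "1 0.01 0 0 0" --pt "1 0.01 0 0 0"

```text
time_s: 11.35
tool_pos: [504.3, 241.8, 59.8]
ee_rot: [179.9, 0.1, -8.9]
contact_force: [-4.9, -3.1, 6.4]
grip_width: 16.9
finger_force: 50.0
```

Call:
jog_arm --pt "1 0.005 0 0 0" --pt "1 0.005 0 0 0"

```text
time_s: 11.55
tool_pos: [505.2, 241.7, 59.8]
ee_rot: [179.9, 0.1, -8.9]
contact_force: [-5.1, -2.5, 5.3]
grip_width: 16.8
finger_force: 50.0
```

Call:
jog_arm --pt "1 0.005 0 0 0" --pt "1 0.005 0 0 0"

```text
time_s: 11.75
tool_pos: [505.6, 241.6, 59.8]
ee_rot: [179.9, 0.2, -8.9]
contact_force: [-7.2, -2.5, 6.8]
grip_width: 16.8
finger_force: 50.0
```

Call:
jog_arm --pt "1 0.005 0 0 0" --pt "1 0.01 0 0 0" --pt "1 0.01 0 0 0"

```text
time_s: 12.05
tool_pos: [505.6, 241.6, 59.8]
ee_rot: [179.9, 0.4, -9.0]
contact_force: [-12.6, -0.2, 10.4]
grip_width: 16.7
finger_force: 50.0
```

Call:
jog_arm --pt "1 0.005 0 0 0" --pt "1 0.005 0 0 0" --pt "-1 0.005 0 0 0" --pt "-1 0.005 0 0 0" --pt "-1 0 0 0 0" --pt "-1 0 0 0 0" --pt "-1 0 0 -0.2 0" --pt "-1 0 0 -0.4 0"

```text
time_s: 12.85
tool_pos: [508.0, 241.0, 138.9]
ee_rot: [179.9, 0.2, -8.9]
contact_force: [0.6, -0.3, 0.4]
grip_width: 62.9
finger_force: 0.0
```

Run:
```python
from h import *
c=look("v3",None,1.3)
go(453.6,117,160,-0.0)
u=np.array([.988,-.1547]);v=np.array([.1547,.988])
print(proj(c,[np.r_[568.6*u+316.8*v,166],np.r_[546.6*u+316.8*v,60]])*1.3)
```

```text
t 12.9 pos [513.2 243.2 147.8] yaw -8.94 F [2.  1.  3.9] units [-0.196  0.67  -0.061] roll -0.0248
[[330.33916087   8.59892422]
 [330.69238259 110.29754144]]
```

View pics/v3.png

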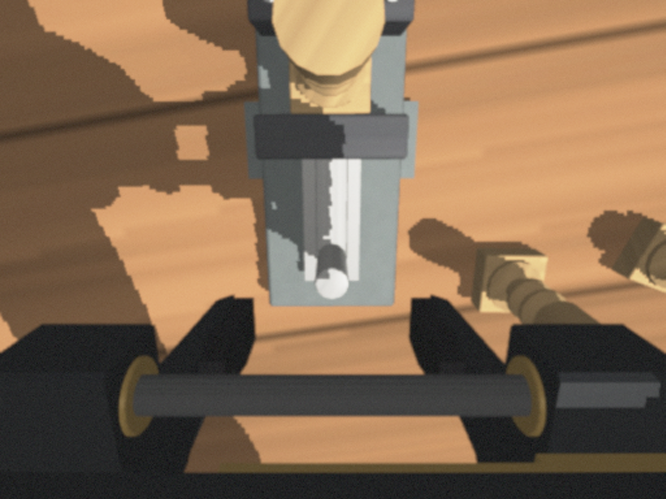

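The jaw is shut against the foot (jaw face at row 115) and the stick is upright. Going to stick_high.

Call:
jog_arm --pt "-1 -0.19 0.67 -0.06 -0.025" --pt "-1 -0.19 0.67 -0.06 -0.025" --pt "-1 -0.19 0.67 -0.06 -0.025" --pt "-1 -0.19 0.67 -0.06 -0.025" --pt "-1 -0.19 0.67 -0.06 -0.025"

```text
time_s: 13.4
tool_pos: [451.4, 114.9, 152.3]
ee_rot: [-180.0, -0.1, -0.0]
contact_force: [0.7, -0.0, 0.1]
grip_width: 88.1
finger_force: 0.0
```

Run:
```python
from h import *
go(453.6,117,75,0)
c=look("hi",(100,100,300,130),2);print(proj(c,[(453.6,117,107)]))
```

```text
t 13.4 pos [451.4 114.9 152.3] yaw -0.05 F [ 0.7 -0.   0.1] units [ 0.011 -0.011  0.386] roll -0.0001
[[251.57448428 210.3261267 ]]
```

View pics/hi.png

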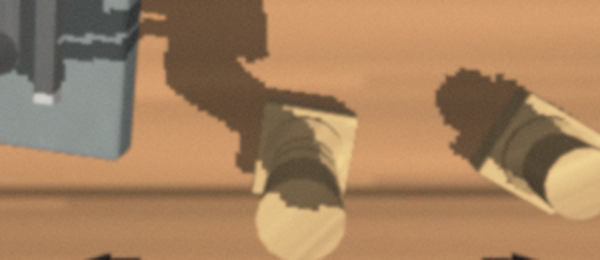

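The high head is at (250.5,209), as predicted. Descending to grip.

Call:
jog_arm --pt "-1 0.011 -0.011 0.2 0" --pt "-1 0.011 -0.011 0.386 0" --pt "-1 0.011 -0.011 0.386 0" --pt "1 0.011 -0.011 0.386 0" --pt "1 0.011 -0.011 0.386 0" --pt "1 0.011 -0.011 0.386 0" --pt "1 0.011 -0.011 0.386 0" --pt "1 0.011 -0.011 0.386 0" --squeeze 25

```text
time_s: 14.25
tool_pos: [453.9, 117.6, 75.8]
ee_rot: [-180.0, -0.1, 0.1]
contact_force: [-0.3, -0.1, -0.3]
grip_width: 50.2
finger_force: 0.0
```

Call:
jog_arm --pt "1 0 0 0 0" --pt "1 0 0 0 0" --pt "1 0 0 0 0"

```text
time_s: 14.55
tool_pos: [453.1, 117.4, 74.8]
ee_rot: [-180.0, -0.0, 0.1]
contact_force: [0.1, 0.8, 1.3]
grip_width: 29.3
finger_force: 25.0
```

Run:
```python
from h import *
go(596.5,-152.4,150,1.4)
```

```text
t 14.55 pos [453.1 117.4  74.8] yaw 0.06 F [0.1 0.8 1.3] units [ 0.715  1.35  -0.376] roll -0.0037
```

Call:
jog_arm --pt "1 0 0 -0.2 0" --pt "1 0 0 -0.4 0" --pt "1 0.4 0.7 -0.4 0" --pt "1 0.4 0.7 -0.4 0" --pt "1 0.4 0.7 -0.4 0" --pt "1 0.4 0.7 -0.4 0"

```text
time_s: 15.15
tool_pos: [535.4, -26.3, 155.0]
ee_rot: [179.9, -0.1, -0.1]
contact_force: [-1.1, 1.5, -0.9]
grip_width: 29.4
finger_force: 25.0
```

Call:
jog_arm --pt "1 0.315 0.65 0 -0.004" --pt "1 0.315 0.65 0 -0.004" --pt "1 0.315 0.65 0 -0.004" --pt "1 0.315 0.65 0 -0.004" --pt "1 0.315 0.65 0 -0.004"

```text
time_s: 15.65
tool_pos: [595.9, -152.6, 153.7]
ee_rot: [-179.9, 0.1, 1.4]
contact_force: [-0.3, -0.2, -1.1]
grip_width: 29.2
finger_force: 25.0
```

Run:
```python
from h import *
go(596.5,-152.4,92.5,1.4)
c=look("p1",(60,20,400,260),2)
L=lambda x,y:[(x+a,y+b,17) for a in(-28,28) for b in(-28,28)]
im=cv2.imread("pics/p1.png")
e=np.radians(-7.6)
for a,b in((-28,-28),(-28,28),(28,28),(28,-28)):
    p=proj(c,[(596.5+a*np.cos(e)-b*np.sin(e),-152.4+a*np.sin(e)+b*np.cos(e),17)])[0];cv2.circle(im,tuple(int(q) for q in((p-[60,20])*2)),3,(0,255,0),1)
cv2.imwrite("pics/p1.png",im)
```

```text
t 15.65 pos [ 595.9 -152.6  153.7] yaw 1.4 F [-0.3 -0.2 -1.1] units [ 0.003 -0.001  0.306] roll 0.0
```

View pics/p1.png

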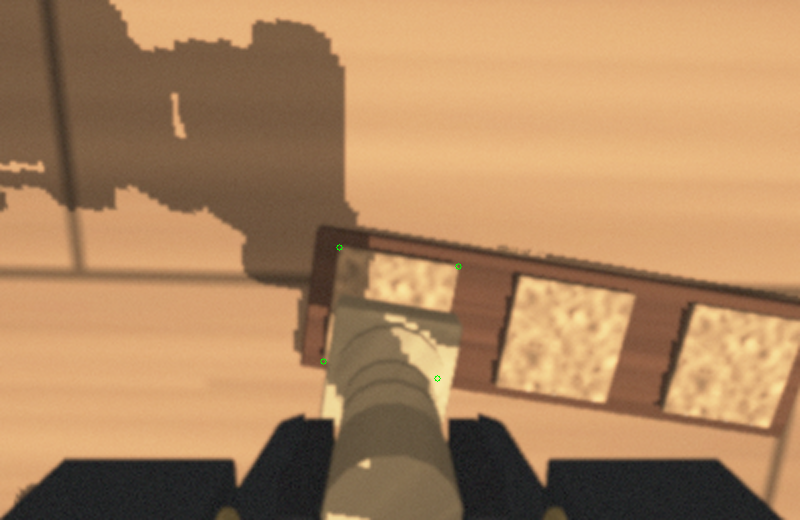

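The pad corners (340,247) and (459,266) match my estimate and the foot is parallel to the pad. Lowering.

Call:
jog_arm --pt "1 0.003 0 0.15 0" --pt "1 0.003 0 0.25 0" --pt "1 0.003 0 0.29 0" --pt "1 0.003 0 0.3 0" --pt "1 0.003 0 0.306 0" --pt "1 0.003 0 0.306 0"

```text
time_s: 16.3
tool_pos: [597.8, -152.1, 94.7]
ee_rot: [180.0, -0.1, 1.5]
contact_force: [-0.1, 1.2, -0.3]
grip_width: 29.2
finger_force: 25.0
```

Call:
jog_arm --pt "1 0 0 0.005 0" --pt "1 0 0 0.005 0"

```text
time_s: 16.5
tool_pos: [597.6, -152.5, 93.3]
ee_rot: [180.0, -0.1, 1.5]
contact_force: [-0.0, 0.6, -1.3]
grip_width: 29.2
finger_force: 25.0
```

Call:
jog_arm --pt "1 0 0 0.005 0" --pt "1 0 0 0.008 0" --pt "1 0 0 0.008 0"

```text
time_s: 16.8
tool_pos: [597.6, -152.5, 91.8]
ee_rot: [180.0, -0.1, 1.5]
contact_force: [-0.8, 0.3, 4.5]
grip_width: 29.2
finger_force: 25.0
```

Call:
jog_arm --pt "-0.3 0 0 -0.004 0" --pt "-1 0 0 -0.004 0" --pt "-1 0 0 -0.004 0" --pt "-1 0 0 -0.004 0" --pt "-1 0 0 -0.004 0" --pt "-1 0 0 -0.2 0" --pt "-1 0 0 -0.35 0" --pt "-1 0 0 -0.35 0"

```text
time_s: 17.6
tool_pos: [600.5, -153.4, 166.4]
ee_rot: [179.8, -0.5, 1.5]
contact_force: [0.5, 0.9, 0.5]
grip_width: 88.1
finger_force: 0.0
```

Call:
jog_arm --pt "-1 -0.757 -0.094 0 0.004" --pt "-1 -0.757 -0.094 0 0.004" --pt "-1 -0.757 -0.094 0.1 0.004" --pt "-1 -0.757 -0.094 0.15 0.004" --pt "-1 -0.757 -0.094 0.15 0.004"

```text
time_s: 18.1
tool_pos: [441.8, -136.6, 128.1]
ee_rot: [-179.9, 0.3, 0.0]
contact_force: [0.8, 0.1, -0.2]
grip_width: 87.9
finger_force: 0.0
```

Run:
```python
from h import *
go(445.8,-137.5,53,0)
c=look("lo",(60,90,400,140),2);print(proj(c,[(445.8,-137.5,85)]))
```

```text
t 18.1 pos [ 441.8 -136.6  128.1] yaw 0.04 F [ 0.8  0.1 -0.2] units [0.02  0.004 0.375] roll 0.0001
[[256.22335423 208.57491323]]
```

View pics/lo.png

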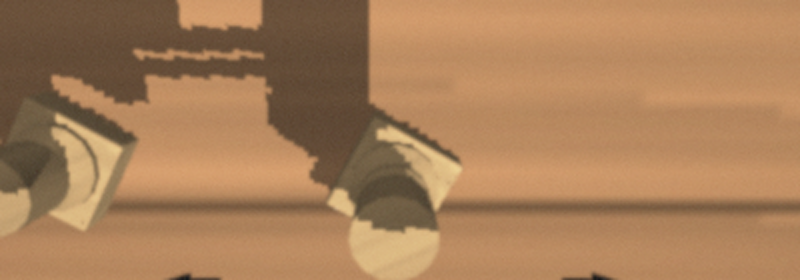

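The low head is at (257,208.5), as predicted. Gripping.

Call:
jog_arm --pt "-1 0.015 0.005 0.2 0" --pt "-1 0.015 0.005 0.375 0" --pt "-1 0.015 0.005 0.375 0" --pt "1 0.015 0.005 0.375 0" --pt "1 0.015 0.005 0.375 0" --pt "1 0.015 0.005 0.375 0" --pt "1 0.015 0.005 0.375 0" --pt "1 0.015 0.005 0.375 0"

```text
time_s: 18.95
tool_pos: [448.9, -138.9, 56.9]
ee_rot: [180.0, -0.1, 0.1]
contact_force: [-0.1, 1.4, -0.2]
grip_width: 50.4
finger_force: 0.0
```

Call:
jog_arm --pt "1 0 0 0 0" --pt "1 0 0 0 0" --pt "1 0 0 0 0"

```text
time_s: 19.25
tool_pos: [448.1, -138.5, 56.0]
ee_rot: [-180.0, -0.0, 0.1]
contact_force: [-1.0, -0.1, 0.7]
grip_width: 29.2
finger_force: 25.0
```

Run:
```python
from h import *
go(585.2,-236.2,140,21)
```

```text
t 19.25 pos [ 448.1 -138.5   56. ] yaw 0.07 F [-1.  -0.1  0.7] units [ 0.685  0.489 -0.42 ] roll -0.0581
```

Call:
jog_arm --pt "1 0 0 -0.2 0" --pt "1 0 0 -0.42 0" --pt "1 0.695 0.485 -0.42 -0.058" --pt "1 0.695 0.485 -0.42 -0.058" --pt "1 0.695 0.485 -0.42 -0.058" --pt "1 0.695 0.485 -0.42 -0.058" --pt "1 0.695 0.485 -0.42 -0.058" --pt "1 0.695 0.485 -0.42 -0.058"

```text
time_s: 20.05
tool_pos: [586.4, -235.1, 138.8]
ee_rot: [-179.9, 0.1, 20.9]
contact_force: [-0.6, 0.1, -1.1]
grip_width: 28.8
finger_force: 25.0
```

Run:
```python
from h import *
go(587.3,-235.4,74,21)
```

```text
t 20.05 pos [ 586.4 -235.1  138.8] yaw 20.93 F [-0.6  0.1 -1.1] units [0.003 0.003 0.324] roll -0.0002
```

Call:
jog_arm --pt "1 0.003 0.003 0.15 0" --pt "1 0.003 0.003 0.26 0" --pt "1 0.003 0.003 0.31 0" --pt "1 0.003 0.003 0.324 0" --pt "1 0.003 0.003 0.324 0" --pt "1 0.003 0.003 0.324 0"

```text
time_s: 20.65
tool_pos: [588.8, -235.9, 76.5]
ee_rot: [179.9, -0.1, 21.0]
contact_force: [0.4, 0.1, -0.7]
grip_width: 29.2
finger_force: 25.0
```

Call:
jog_arm --pt "1 0 0 0.005 0" --pt "1 0 0 0.008 0" --pt "1 0 0 0.008 0"

```text
time_s: 20.95
tool_pos: [588.4, -235.9, 74.0]
ee_rot: [180.0, -0.0, 21.0]
contact_force: [-0.9, -0.1, -0.6]
grip_width: 29.4
finger_force: 25.0
```

Call:
jog_arm --pt "1 -0.004 0 0.005 0" --pt "1 -0.004 0 0.01 0" --pt "1 -0.004 0 0.01 0"

```text
time_s: 21.25
tool_pos: [588.0, -236.0, 72.9]
ee_rot: [180.0, -0.1, 20.9]
contact_force: [-1.4, 1.9, 6.1]
grip_width: 29.3
finger_force: 25.0
```

Call:
jog_arm --pt "-0.3 0 0 -0.004 0" --pt "-0.6 0 0 -0.004 0" --pt "-0.6 0 0 -0.004 0" --pt "-0.6 0 0 -0.004 0" --pt "-0.6 0 0 -0.2 0" --pt "-1 0 0 -0.4 0" --pt "-1 0 0 -0.46 0" --pt "-1 0 0 -0.46 0"

```text
time_s: 22.05
tool_pos: [589.2, -236.9, 166.4]
ee_rot: [179.8, -0.2, 21.0]
contact_force: [0.3, 0.2, 0.8]
grip_width: 88.1
finger_force: 0.0
```

Call:
jog_arm --pt "-1 -0.13 -0.9 0 0" --pt "-1 -0.13 -0.9 0 0" --pt "-1 -0.13 -0.9 0 0" --pt "-1 -0.13 -0.9 0 0"

```text
time_s: 22.45
tool_pos: [494.8, -74.7, 160.3]
ee_rot: [-179.8, 0.3, 21.0]
contact_force: [-0.0, 0.3, 0.1]
grip_width: 88.0
finger_force: 0.0
```

Call:
jog_arm --pt "-1 -0.06 -0.47 0.25 0.058" --pt "-1 -0.06 -0.47 0.25 0.058" --pt "-1 -0.06 -0.47 0.25 0.058" --pt "-1 -0.06 -0.47 0.25 0.058"

```text
time_s: 22.85
tool_pos: [449.9, 7.6, 109.9]
ee_rot: [-180.0, 0.4, 0.2]
contact_force: [0.0, 0.0, 0.6]
grip_width: 87.6
finger_force: 0.0
```

Run:
```python
from h import *
go(454.2,6.5,33,0)
c=look("sh",(60,90,400,140),2);print(proj(c,[(454.2,6.5,65)]),(proj(c,[(454.2,6.5,65)])-[60,90])*2)
```

```text
t 22.85 pos [449.9   7.6 109.9] yaw 0.22 F [0.  0.  0.6] units [0.021 0.006 0.385] roll 0.0006
[[256.51354598 207.00990488]] [[393.02709196 234.01980976]]
```

View pics/sh.png

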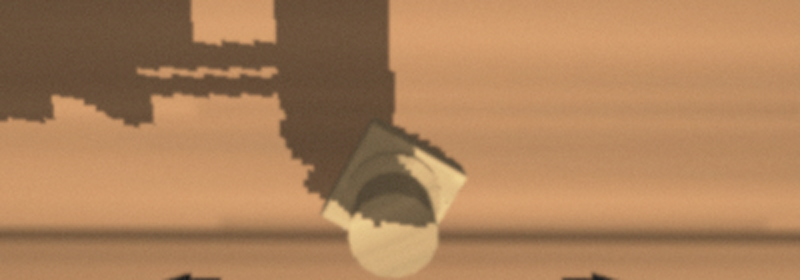

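The short head is at crop (394,234), as predicted. Gripping.

Call:
jog_arm --pt "-1 0.015 0.006 0.2 0" --pt "-1 0.015 0.006 0.375 0" --pt "-1 0.015 0.006 0.375 0" --pt "1 0.015 0.006 0.375 0" --pt "1 0.015 0.006 0.375 0" --pt "1 0.015 0.006 0.375 0" --pt "1 0.015 0.006 0.375 0" --pt "1 0.015 0.006 0.375 0"

```text
time_s: 23.7
tool_pos: [457.7, 5.0, 39.6]
ee_rot: [180.0, -0.1, 0.1]
contact_force: [-0.3, -0.4, -0.2]
grip_width: 50.1
finger_force: 0.0
```

Call:
jog_arm --pt "1 0 0 0 0" --pt "1 0 0 0 0" --pt "1 0 0 0 0"

```text
time_s: 24.0
tool_pos: [457.0, 5.2, 38.6]
ee_rot: [-180.0, -0.0, 0.1]
contact_force: [0.2, 0.8, 0.8]
grip_width: 29.4
finger_force: 25.0
```

Run:
```python
from h import *
go(575,-320.0,170,19)
```

```text
t 24.0 pos [457.    5.2  38.6] yaw 0.08 F [0.2 0.8 0.8] units [ 0.588  1.627 -0.657] roll -0.0526
```

Call:
jog_arm --pt "1 0 0 -0.22 0" --pt "1 0 0 -0.45 0" --pt "1 0 0.1 -0.66 0" --pt "1 0.1 0.7 -0.66 0" --pt "1 0.1 0.7 -0.66 0" --pt "1 0.1 0.7 -0.66 0" --pt "1 0.1 0.7 -0.66 0"

```text
time_s: 24.7
tool_pos: [477.3, -137.5, 170.5]
ee_rot: [180.0, -0.0, -0.1]
contact_force: [-0.5, 0.1, -1.1]
grip_width: 29.4
finger_force: 25.0
```

Call:
jog_arm --pt "1 0.3 0.925 0 -0.0526" --pt "1 0.497 0.925 0 -0.0526" --pt "1 0.497 0.925 0 -0.0526" --pt "1 0.497 0.925 0 -0.0526" --pt "1 0.497 0.925 0 -0.0526" --pt "1 0.497 0.925 0 -0.0526"

```text
time_s: 25.3
tool_pos: [577.1, -319.9, 169.3]
ee_rot: [-179.9, 0.1, 19.0]
contact_force: [0.3, -0.3, -1.3]
grip_width: 29.5
finger_force: 25.0
```

Run:
```python
from h import *
go(576.7,-319.7,57,19)
```

```text
t 25.3 pos [ 577.1 -319.9  169.3] yaw 18.95 F [ 0.3 -0.3 -1.3] units [-0.001 -0.002  0.562] roll -0.0001
```

Call:
jog_arm --pt "1 -0.002 0 0.2 0" --pt "1 -0.002 0 0.4 0" --pt "1 -0.002 0 0.52 0" --pt "1 -0.002 0 0.55 0" --pt "1 -0.002 0 0.56 0" --pt "1 -0.002 0 0.56 0" --pt "1 -0.002 0 0.56 0"

```text
time_s: 26.0
tool_pos: [577.7, -320.3, 60.9]
ee_rot: [179.8, -0.1, 19.0]
contact_force: [0.1, 0.5, -0.9]
grip_width: 29.5
finger_force: 25.0
```

Call:
jog_arm --pt "1 -0.004 0 0.005 0" --pt "1 -0.004 0 0.01 0" --pt "1 -0.004 0 0.01 0"

```text
time_s: 26.3
tool_pos: [575.7, -320.4, 56.9]
ee_rot: [180.0, -0.0, 19.0]
contact_force: [-0.6, 0.1, -1.4]
grip_width: 29.1
finger_force: 25.0
```

Call:
jog_arm --pt "1 0.004 0 0.005 0" --pt "1 0.004 0 0.01 0" --pt "1 0.004 0 0.01 0"

```text
time_s: 26.6
tool_pos: [576.5, -320.1, 55.7]
ee_rot: [180.0, -0.0, 19.0]
contact_force: [-2.1, 0.6, 5.2]
grip_width: 29.0
finger_force: 25.0
```

Contact. Release, rise, and back off for a final look.

Call:
jog_arm --pt "-0.3 0 0 -0.004 0" --pt "-0.6 0 0 -0.004 0" --pt "-0.6 0 0 -0.004 0" --pt "-0.6 0 0 -0.004 0" --pt "-0.6 0 0 -0.2 0" --pt "-0.6 0 0 -0.4 0" --pt "-1 0 0 -0.65 0" --pt "-1 0 0 -0.9 0"

```text
time_s: 27.4
tool_pos: [575.8, -319.6, 235.4]
ee_rot: [-179.9, 0.1, 19.0]
contact_force: [-0.1, -0.9, -0.7]
grip_width: 84.4
finger_force: 0.0
```

Call:
jog_arm --pt "-1 -0.4 0.3 -0.5 0" --pt "-1 -0.4 0.3 -0.5 0" --pt "-1 -0.4 0.3 -0.5 0" --pt "-1 -0.4 0.3 -0.5 0" --pt "-1 -0.4 0.3 -0.5 0"

```text
time_s: 27.9
tool_pos: [520.2, -403.1, 334.9]
ee_rot: [180.0, -0.1, 18.9]
contact_force: [0.0, 0.5, 0.5]
grip_width: 88.3
finger_force: 0.0
```

Run:
```python
from h import *
from bench import camera
s=camera("scene");d=camera("side");w=look("wf")
a=s["image"][130:310,110:410,::-1];b=d["image"][100:300,170:320,::-1]
a=cv2.resize(a,None,fx=1.66,fy=1.66,interpolation=cv2.INTER_CUBIC);b=cv2.resize(b,None,fx=2,fy=2,interpolation=cv2.INTER_CUBIC)
ww=cv2.resize(w["image"][...,::-1],(400,300));o=np.zeros((600,800,3),np.uint8)
o[:a.shape[0],:a.shape[1]]=a;o[:b.shape[0],800-300:]=b;o[300:,:400]=ww
cv2.imwrite("pics/final.png",o)
```

```text
(no output)
```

View pics/final.png

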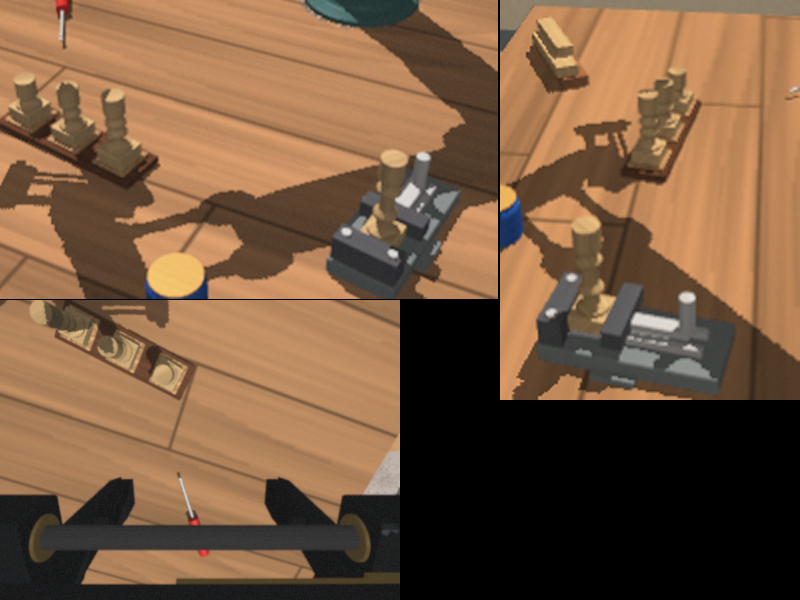

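The final picture shows the tall stick upright and clamped in the vise. High, low and short stand upright on their pads in order from the vise end, and the robot is clear of everything. Handing in.

```bash
python3 -c "
from bench import env
print(env.finish_job())"
```

```text
the job is handed in; nothing more can be done
None
```

The job is handed in at about 28 s on the robot's clock: stick_tall is clamped upright in the vise, stick_high, stick_low and stick_short stand on pad_left, pad_mid and pad_right in that order from the vise end, and the robot is touching nothing; no verdict came back.

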